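# Clear the syrup bottle and pick up the coffee tray

### The job

Take the amber syrup bottle off the wooden coffee tray and stand it upright, wholly on the round cork coaster, without dropping it. Then pick up the tray by its wooden handle with the two cups and the sugar pot standing on it, keeping it level all the way, and finish while still holding it steady and level at least 10 cm above the counter. Leave the other things on the counter where they are.

Things in the scene. Friction and masses are not known exactly. Their poses are not given: they have to be found in the camera images.
- tray: Wooden carrying tray, 310 x 190 mm, loose, about 0.5 kg (0.8 kg with cups and pot). Origin: centre of the underside; x along its length and its handle, z up. Floor 10 mm thick, rim to 28 mm up. At each end (x = -147, +147 mm; y = 0) a dark steel strap, 22 mm wide, rises to the overhead handle. With its load it balances within about 15 mm of the middle; lightly gripped far from there it tips.
- tray_grip (a point): Middle of the tray's handle, on its centre line, 163 mm above the tray's underside; same axes as the tray. The handle is a straight pale oak bar 290 mm long (x), 18 mm wide (y), 24 mm high: 151 to 175 mm above the underside.
- syrup: Amber glass bottle, label, black cap; loose, 0.3 to 0.5 kg, 220 mm high. Body 56 mm in diameter to 115 mm up; neck and cap 29 mm in diameter from 148 mm to the top. Origin: centre of the underside, z up. It stands on the tray floor, halfway along, about 52 mm to one side of the handle (either side), in the way of the gripper at the handle's middle; the sugar pot is on the other side.
- coaster: Round cork coaster, 110 mm in diameter, 6 mm thick, fixed to the counter, to the left or right of the tray. Origin: centre of the underside.
- cup_a: White espresso cup with a handle, loose on the tray floor near its -x end. 58 mm in diameter, 58 mm high, about 0.1 kg; handle at its own +y, 22 mm out. Origin: centre of the underside.
- cup_b: Blue espresso cup, same size, loose on the tray floor near the tray's +x end. Origin: centre of the underside.
- sugar_pot: White lidded sugar pot with a brass bead, 56 mm in diameter, 68 mm high, 0.11 kg, loose on the tray floor beside the handle, across the handle from the bottle. Origin: centre of the underside.
- milk_jug: Steel milk jug, 76 mm in diameter, 98 mm high, loose on the counter, on the other side of the tray from the coaster. Leave alone. Origin: centre of the underside.
- mug: Green mug, 82 mm in diameter, 95 mm high, beyond the tray to the right. Leave alone. Origin: centre of the underside.
- tamper: Coffee tamper, steel foot 58 mm in diameter and dark wooden knob, 88 mm high, far left. Leave alone. Origin: centre of the underside.
- spoon: Steel spoon, 160 mm long, lying on the counter to the far right. Leave alone. Origin: its middle, underside.
- fruit_bowl: Blue bowl, 170 mm in diameter, 65 mm high, beyond the tray to the left. Leave alone. Origin: centre of the underside.
Mind the look-alikes: they are no part of the job. Several things have the shape of the coaster; the one meant has the colours described above.

How it is judged:
By the outcome, as a careful person would: the job done as asked, in the order asked, and still so for the second after the job is handed in, while the arm keeps its last pose, push and grip.
It also fails if it takes over 58 s, if anything falls off the work surface, if the arm or the gripper's body presses on something with over 40 N, if the wrist force passes 120 N, or if a joint passes its speed limit or range.

### The arm

A 6-joint arm with a two-finger parallel gripper is mounted at the origin on the work surface. World frame = base frame: x ahead of the robot, y to its left, z up, the work surface at z = 0. Lengths are in m, angles in rad, forces in N, time in s.
With the tool pointing down it reaches from about 0.375 to 0.975 m from the base axis. Payload 3.8 kg.
Tool frame: the origin (TCP) lies midway between the tips of the shut fingers; the grasp point (between the pads) lies 19 mm behind it; z points along the fingers, y is the line along which they close (so a half turn about z gives the same grasp; the last joint's range is limited). The gripper opens to 85 mm and grips with 20 to 120 N. Pads are 22 mm wide; open, the fingers measure 114 mm over their backs; the gripper's body (76 mm by 85 mm) begins 54 mm behind the grasp point. The pads swing forward as they close: fully open they stand 13 mm farther back than shut.
Start: joints at [1.301, 0.264, 1.604, -0, 1.274, -0.037], TCP at [0.156, 0.657, 0.231] pointing down, gripper open.
Joint ranges: [-2.63, 2.63], [-0.94, 2.18], [0.31, 2.57], [-1.31, 4.45], [0, 2.66], [-2.55, 2.55]. Speed limits (rad/s): [2.57, 2.57, 3.14, 3.14, 3.14, 3.14].

### API

Orientations are given as a rotation vector (axis times angle).
In Python, from workcell import status, read_camera, workorder, masks_of gives the robot as it stands.
- The arm moves only by the tool drive_tool, never from a script. Its argument "rows" is a list of rows, each a list of 7 numbers: the turn, a rotation vector about the tool's x, y, z in degrees, then the shift along the tool's x, y, z in m, then the opening, from 0 (shut) to 1 (fully open). In form: [[ax, ay, az, tx, ty, tz, claw], ...]. A call has 1 to 8 rows; each row shifts and turns the commanded pose from where the row before left it, along the tool's axes as they then stand; what a row does not reach is not made up. A row lasts 1/12 s, in which the tool goes at most 41.7 mm and 7.16 degrees, less where a joint would pass 70% of its speed; a pose out of reach is approached as far as the arm can. A call is refused whole if a number of a shift passes 0.0417 or a number of a turn 7.16, either way. A call with a gripper value outside its range is refused whole. The fingers move at their own pace and stop on an object; "force" is the grip in N (left out, the last holds). Time passes only in rows, so rows that do not move let the fingers close. It gives the time, the measured TCP pose, the force, the opening and the grip force at its end, in the units of the state.
- status.read_state(): the state, without advancing time (a new reading comes with each control period).
- read_camera(name): name is "scene" or "top" or "wrist"; returns a dict with "color" (384x512x3 uint8, red, green, blue), "intrinsics" (3x3 intrinsics, pixels), "D" ([k1, k2, p1, p2, k3] as OpenCV has them; the pictures are not rectified), "world_from_camera" (4x4, takes a point from camera to world coordinates); the wrist camera has in their place "mount" (4x4, takes a point from camera to tool coordinates, whose origin is the TCP and whose axes are the flange's). Camera axes: x right, y up, looking along -z (the intrinsics and any distortion apply to the point x, -y, -z); pixel columns grow to the right and rows downward; lengths in m; the calibration is good to about 2 mm. A picture is of the moment at which its call begins: read the wrist's pose just before it. There is no depth.
- workorder.finish_job(): hands the job in; it is judged then, once.
Trained networks look in a picture, given as the dict that the camera call returned (one of the last four; its "shot" number tells which), for a name from the list of things; names that differ only in an ending like _2 or _b are one class to them, and where a whole thing is asked for, a point or a joint stands for the part that bears it (a point fixed in the world has none). Each returns a list of dicts, best first, with "score" (0 to 1); they miss things now and then, are a little off and sometimes report something else, mostly with a low value. They report only what shows in the picture. A call takes as long as a camera call. They do not tell look-alikes from the thing itself.
- masks_of(picture, name): "mask" (384x512 bool, what is visible of it) and "bbox" ([left, top, right, bottom] in pixels, round what is visible of it).
The state is a dict: "time": time; "q": joint angles; "joint_vel": joint speeds; "joint_torque": joint torques, N m; "tool_pos": TCP position; "tcp_rot": TCP orientation; "wrist_force": force on the tool from outside, world axes, zero at the start; "torque": the same for the moment, N m; "width": opening from 0.0 (shut) to 1.0 (fully open); "grip_force": force on a finger pad.
Only numpy, scipy, OpenCV 4.12 (cv2) and the standard library are available. Lean on these libraries where they do the work, as an engineer would, in place of code of your own. Each camera call takes 0.05 s, during which the arm holds its last target. There are 200 camera calls.

## Working session

There is one attempt and no reset: what is moved stays moved. The work goes in short steps, Python scripts to look and compute and a tool call to move; the robot and the scene stay as the last step left them, time stands still between calls to the robot, and variables do not carry over. Pictures are saved under pics/ and viewed, at most 10 in all, crops included, and the job is handed in when it is done.

Besides the shell and the picture viewer there is one more tool, called after "Emit:" as name(argument=value, ...), one argument or row to a line, values as JSON. drive_tool: Moves the arm, as the interface text tells. Its arguments: {"type":"object","properties":{"rows":{"type":"array"},"force":{"type":"number"}},"required":["rows"]}

```bash
mkdir -p pics; ls
cat > h.py <<'E'
import numpy as np, cv2, pickle
from workcell import status, read_camera, workorder, masks_of
from scipy.spatial.transform import Rotation as R
def cam(p, st=None):
    K=np.array(p["intrinsics"],float); D=np.array(p["D"],float)
    if "world_from_camera" in p: T=np.array(p["world_from_camera"])
    else:
        W=np.eye(4); W[:3,:3]=R.from_rotvec(st["tcp_rot"]).as_matrix(); W[:3,3]=st["tool_pos"]; T=W@np.array(p["mount"])
    return K,D,T
def ray(c,uv):
    K,D,T=c; q=cv2.undistortPoints(np.array(uv,float).reshape(-1,1,2),K,D).reshape(-1,2)
    d=np.c_[q[:,0],-q[:,1],-np.ones(len(q))]@T[:3,:3].T
    return T[:3,3],d
def onz(c,uv,z):
    o,d=ray(c,uv); return o+d*((z-o[2])/d[:,2])[:,None]
def proj(c,P):
    K,D,T=c; P=np.atleast_2d(P); q=(P-T[:3,3])@T[:3,:3]; q=q*[1,-1,-1]
    return cv2.projectPoints(q,np.zeros(3),np.zeros(3),K,D)[0].reshape(-1,2)
E
python3 - <<'E'
from h import *
print(status.read_state())
names="tray tray_grip syrup coaster cup_a sugar_pot milk_jug mug tamper spoon fruit_bowl".split()
for n in ["top","scene"]:
    p=read_camera(n); c=cam(p); cv2.imwrite(f"pics/{n}0.png",p["color"][:,:,::-1]); print(n,c[2].round(3).tolist())
    for m in names:
        for r in masks_of(p,m)[:3]:
            ys,xs=np.nonzero(r["mask"]); print(m,round(r["score"],2),np.array(r["bbox"]).tolist(),round(xs.mean()),round(ys.mean()), onz(c,[xs.mean(),ys.mean()],0)[0].round(3)[:2])
E
```

```text
pics
{'time': 0.0, 'q': array([ 1.30109380e+00,  2.64771844e-01,  1.60537246e+00,  9.28876511e-06,
        1.27368140e+00, -3.69219379e-02]), 'joint_vel': array([-0.0012595 , -0.00057549, -0.00198328,  0.00033297, -0.0023981 ,
       -0.0004825 ]), 'joint_torque': array([-1.53184115e-03, -5.15108442e+01, -3.67315543e+01, -1.52567172e-04,
        1.29704241e-02,  2.42925347e-05]), 'tool_pos': array([0.15553188, 0.656093  , 0.22995025]), 'tcp_rot': array([-0.36478931, -3.11998774,  0.00346401]), 'wrist_force': array([-0.04320571, -0.28172316,  0.47527746]), 'torque': array([0.00898475, 0.03085547, 0.01823265]), 'grip_force': 0.0, 'width': 0.9996479876530262}
top [[0.022, 0.981, -0.192, 0.194], [-1.0, 0.02, -0.011, -0.003], [-0.007, 0.192, 0.981, 1.892], [0.0, 0.0, 0.0, 1.0]]
tray 0.66 [232.1, 150.1, 321.7, 225.0] 277 188 [ 0.565 -0.046]
tray 0.61 [391.6, 175.1, 407.6, 216.3] 398 192 [ 0.558 -0.52 ]
tray_grip 0.82 [232.9, 149.8, 319.9, 227.2] 277 188 [ 0.566 -0.046]
syrup 0.69 [269.9, 188.0, 284.4, 207.5] 274 198 [ 0.525 -0.035]
syrup 0.62 [334.4, 135.5, 357.1, 168.7] 345 152 [ 0.716 -0
[... 1107 characters left out ...]
0.88 [134.7, 198.4, 166.0, 224.7] 151 210 [ 0.326 -0.298]
coaster 0.82 [108.2, 227.9, 145.5, 256.1] 126 242 [ 0.408 -0.42 ]
cup_a 0.8 [264.4, 199.0, 282.0, 219.8] 272 209 [0.548 0.075]
cup_a 0.7 [208.1, 217.7, 225.0, 241.5] 218 230 [ 0.523 -0.131]
sugar_pot 0.82 [241.6, 225.1, 259.1, 241.8] 251 233 [ 0.595 -0.042]
milk_jug 0.59 [313.1, 144.1, 339.9, 176.3] 325 160 [0.454 0.388]
mug 0.75 [173.0, 269.2, 211.1, 308.5] 191 291 [ 0.678 -0.307]
tamper 0.65 [362.0, 149.9, 377.6, 167.3] 372 158 [0.544 0.562]
spoon 0.95 [102.6, 268.3, 125.1, 310.7] 111 291 [ 0.55  -0.519]
spoon 0.54 [175.6, 270.8, 211.9, 307.5] 190 291 [ 0.677 -0.308]
fruit_bowl 0.82 [348.5, 178.5, 399.1, 221.8] 372 198 [0.697 0.419]
```

Run:
```python
import cv2,numpy as np
t=cv2.imread("pics/top0.png")[110:290,110:430]; s=cv2.imread("pics/scene0.png")[130:320,90:410]
a=cv2.resize(t,(533,300),interpolation=cv2.INTER_CUBIC); b=cv2.resize(s,(505,300),interpolation=cv2.INTER_CUBIC)
b=cv2.copyMakeBorder(b,0,0,0,28,cv2.BORDER_CONSTANT)
cv2.imwrite("pics/m0.png",np.vstack([a,b]))
```

```text
(no output)
```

View pics/m0.png

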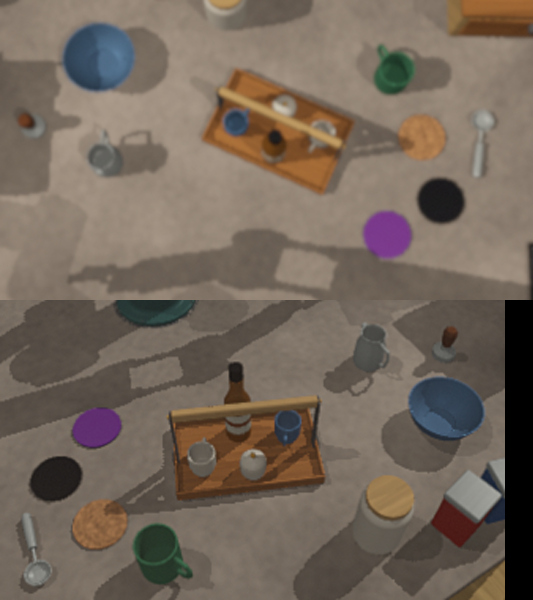

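Coaster look-alikes (top image): cork disc (363,192), black disc (374,230), purple disc (342,250). By its colour the cork one, at (0.557,-0.382), is the one. The bottle's cap is near top (275,191), on the robot's side of the handle, and the handle ends are near (241,165) and (315,196).

```bash
cat >> h.py <<'E'
def tri(cs,uvs):
    A=np.zeros((3,3));b=np.zeros(3);L=[]
    for c,uv in zip(cs,uvs):
        o,d=ray(c,[uv]);d=d[0]/np.linalg.norm(d);M=np.eye(3)-np.outer(d,d);A+=M;b+=M@o;L.append((M,o))
    x=np.linalg.solve(A,b);return x,[np.linalg.norm(M@(x-o)) for M,o in L]
def rel(st,P):
    "world displacement -> tool axes"
    return R.from_rotvec(st["tcp_rot"]).as_matrix().T@(np.array(P)-st["tool_pos"])
E
python3 - <<'E'
from h import *
t=read_camera("top");s=read_camera("scene");ct,cs=cam(t),cam(s)
for a,b in [((241.4,165.2),(292,194)),((314.6,196.4),(199,201.6)),((275,191),(239.5,175))]:
    x,e=tri([ct,cs],[a,b]);print(x.round(4),np.round(e,4),onz(ct,[a],.175)[0].round(4))
cv2.imwrite("pics/cork.png",cv2.resize(np.hstack([t["color"][165:265,325:425,::-1],s["color"][195:295,90:190,::-1]]),(600,300),interpolation=cv2.INTER_CUBIC))
st=status.read_state();print(R.from_rotvec(st["tcp_rot"]).as_matrix().round(3), np.array(read_camera("wrist")["mount"]).round(3))
E
```

```text
[0.619  0.0919 0.1546] [0.0038 0.0038] [0.612  0.0875 0.175 ]
[ 0.505  -0.1745  0.1689] [0.0023 0.0023] [ 0.5031 -0.1761  0.175 ]
[ 0.5126 -0.0332  0.2161] [0.0012 0.0012] [ 0.5198 -0.0351  0.175 ]
[[-0.973  0.231  0.   ]
 [ 0.231  0.973 -0.   ]
 [-0.    -0.    -1.   ]] [[ 0.     0.952  0.306  0.079]
 [ 1.    -0.001  0.    -0.   ]
 [ 0.     0.306 -0.952 -0.143]
 [ 0.     0.     0.     1.   ]]
```

View pics/cork.png

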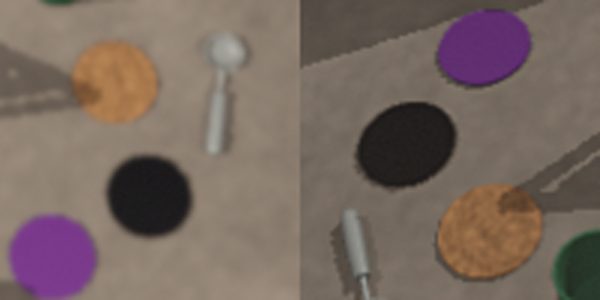

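Confirmed: the cork disc is the coaster, at (115,80) in the left half of the crop and (490,230) in the right half; the other two are black and purple. Now moving above the bottle.

Emit:
drive_tool(
  rows=[
    [0, 0, 7, 0, 0, -0.04, 1],
    [0, 0, 2.5, 0, 0, -0.04, 1],
    [0, 0, 0, -0.03, -0.025, 0, 1],
    [0, 0, 0, -0.03, -0.025, 0, 1],
    [0, 0, 0, -0.03, -0.025, 0, 1],
    [0, 0, 0, -0.03, -0.025, 0, 1],
    [0, 0, 0, -0.03, -0.025, 0, 1],
    [0, 0, 0, -0.03, -0.025, 0, 1],
  ],
)

```text
time: 2.02
tool_pos: [0.2638, 0.447, 0.3114]
tcp_rot: [0.621, 3.079, 0.001]
wrist_force: [1.3, -0.1, 0.8]
width: 0.998
grip_force: 0.0
```

Emit:
drive_tool(
  rows=[
    [0, 0, 0, -0.03, -0.025, 0, 1],
    [0, 0, 0, -0.03, -0.025, 0, 1],
    [0, 0, 0, -0.03, -0.025, 0, 1],
    [0, 0, 0, -0.03, -0.025, 0, 1],
    [0, 0, 0, -0.03, -0.025, 0, 1],
    [0, 0, 0, -0.03, -0.025, 0, 1],
    [0, 0, 0, -0.03, -0.025, 0, 1],
    [0, 0, 0, -0.03, -0.025, 0, 1],
  ],
)

```text
time: 2.68
tool_pos: [0.4074, 0.1694, 0.3118]
tcp_rot: [0.621, 3.078, 0.001]
wrist_force: [0.9, 0.4, -0.3]
width: 0.996
grip_force: 0.0
```

Emit:
drive_tool(
  rows=[
    [0, 0, 0, -0.03, -0.025, 0, 1],
    [0, 0, 0, -0.03, -0.025, 0, 1],
    [0, 0, 0, -0.03, -0.025, 0, 1],
    [0, 0, 0, -0.03, -0.025, 0, 1],
    [0, 0, 0, 0, 0, 0, 1],
    [0, 0, 0, 0, 0, 0, 1],
  ],
)

```text
time: 3.18
tool_pos: [0.4792, 0.0306, 0.3112]
tcp_rot: [-0.629, -3.078, -0.0]
wrist_force: [0.5, 0.6, 0.4]
width: 0.999
grip_force: 0.0
```

```bash
cat > look.py <<'E'
from h import *
import sys
st=status.read_state(); p=read_camera("wrist"); c=cam(p,st); pickle.dump((p,st),open("w.pkl","wb"))
print(st["time"],st["tool_pos"].round(4),np.degrees(R.from_rotvec(st["tcp_rot"]).as_euler("ZYX")).round(2),st["wrist_force"].round(1))
im=p["color"][:,:,::-1].copy()
for m in sys.argv[2:]:
    for r in masks_of(p,m)[:2]: print(m,round(r["score"],2),np.round(r["bbox"]))
cv2.imwrite(sys.argv[1],cv2.resize(im,(768,576)))
E
python3 look.py pics/w1.png syrup tray_grip
```

```text
3.1833 [0.4792 0.0306 0.3112] [ 1.5691e+02 -3.0000e-02 -1.8000e+02] [0.5 0.6 0.4]
syrup 0.85 [176. 168. 242. 281.]
tray_grip 0.92 [ 76. 155. 342. 288.]
```

View pics/w1.png

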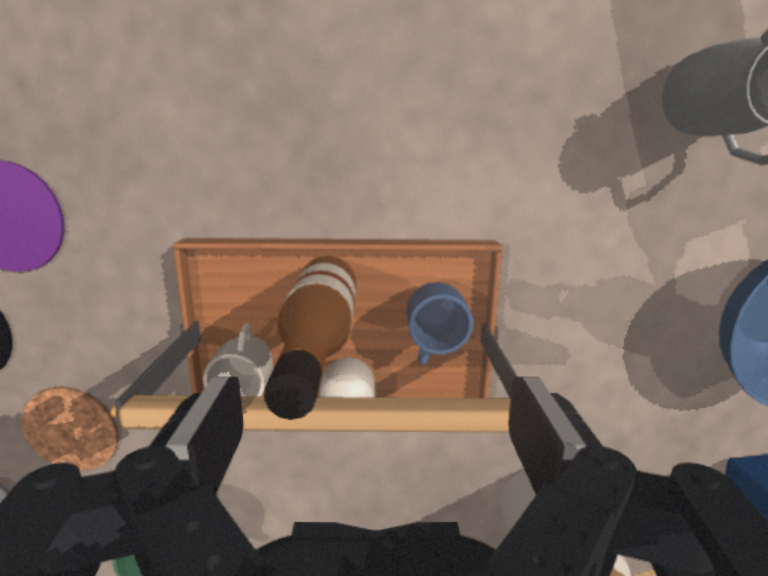

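The wrist view shows the black cap at about (292,390), the handle bar level along row ~413 from (120,411), and the cork coaster at (70,428).

Run:
```python
from h import *
p,st=pickle.load(open("w.pkl","rb"));c=cam(p,st)
cap=onz(c,[[292/1.5,392/1.5]],.230)[0];print("cap",cap.round(4),"rel",rel(st,cap).round(4))
g=p["color"].astype(int)
for x in (100,200,250,320):  # handle profile columns
    print(x,[tuple(g[y,x]) for y in range(260,292,2)])
for col in (110,320):
  print(onz(c,[[col,275]],.175)[0].round(4))
# coaster
m=masks_of(read_camera("wrist"),"coaster")
for r in m: 
    ys,xs=np.nonzero(r["mask"]);print(r["score"],xs.mean(),ys.mean(),onz(c,[[xs.mean(),ys.mean()]],.006)[0].round(4))
```

```text
cap [ 0.5078 -0.0313  0.23  ] rel [-0.0506 -0.0458  0.0812]
100 [(np.int64(65), np.int64(59), np.int64(62)), (np.int64(68), np.int64(65), np.int64(61)), (np.int64(139), np.int64(108), np.int64(79)), (np.int64(133), np.int64(104), np.int64(76)), (np.int64(146), np.int64(113), np.int64(83)), (np.int64(158), np.int64(124), np.int64(90)), (np.int64(188), np.int64(148), np.int64(106)), (np.int64(218), np.int64(172), np.int64(122)), (np.int64(218), np.int64(173), np.int64(124)), (np.int64(219), np.int64(173), np.int64(124)), (np.int64(217), np.int64(172), np.int64(121)), (np.int64(216), np.int64(170), np.int64(122)), (np.int64(201), np.int64(157), np.int64(113)), (np.int64(147), np.int64(128), np.int64(114)), (np.int64(154), np.int64(138), np.int64(127)), (np.int64(159), np.int64(140), np.int64(128))]
200 [(np.int64(44), np.int64(36), np.int64(37)), (np.int64(40), np.int64(35), np.int64(33)), (np.int64(50), np.int64(42), np.int64(43)), (np.int64(50), np.int64(44), np.int64(42)), (np.int64(39), np.int64(33), np.int64(34)), (np.int64(43), np.int64(38), np.int64(37)), (np.int64(48), np.int64(
[... 1477 characters left out ...]
t64(121), np.int64(87)), (np.int64(187), np.int64(146), np.int64(107)), (np.int64(211), np.int64(165), np.int64(119)), (np.int64(214), np.int64(167), np.int64(120)), (np.int64(214), np.int64(168), np.int64(121)), (np.int64(212), np.int64(167), np.int64(120)), (np.int64(202), np.int64(157), np.int64(113)), (np.int64(194), np.int64(150), np.int64(109)), (np.int64(155), np.int64(135), np.int64(117)), (np.int64(161), np.int64(144), np.int64(130))]
[ 0.5129 -0.1428  0.175 ]
[0.5979 0.0581 0.175 ]
0.63 44.30311820159536 284.83937635968095 [ 0.5508 -0.382   0.006 ]
0.59 17.308008213552363 146.28172484599588 [ 0.3364 -0.2816  0.006 ]
0.58 2.395348837209302 227.0639534883721 [ 0.4341 -0.383   0.006 ]
```

Emit:
drive_tool(
  rows=[
    [0, 0, 0, -0.025, -0.023, 0, 1],
    [0, 0, 0, -0.0255, -0.023, 0, 1],
    [0, 0, 0, 0, 0, 0, 1],
    [0, 0, 0, 0, 0, 0.03, 1],
    [0, 0, 0, 0, 0, 0.03, 1],
    [0, 0, 0, 0, 0, 0.03, 1],
    [0, 0, 0, 0, 0, 0.02, 1],
    [0, 0, 0, 0, 0, 0.015, 1],
  ],
)

```text
time: 4.1
tool_pos: [0.5055, -0.0278, 0.1836]
tcp_rot: [-0.618, -3.076, 0.0]
wrist_force: [0.0, 0.5, -0.1]
width: 1.001
grip_force: 0.0
```

```bash
python3 look.py pics/w2.png syrup
python3 - <<'E'
from h import *
p,st=pickle.load(open("w.pkl","rb"));c=cam(p,st)
print("expected cap top centre px x1.5", (proj(c,[[.5078,-.0313,.23]])*1.5).round())
E
```

```text
4.1 [ 0.5055 -0.0278  0.1836] [ 157.28   -0.2  -179.95] [ 0.   0.5 -0.1]
expected cap top centre px x1.5 [[368. 485.]]
```

View pics/w2.png

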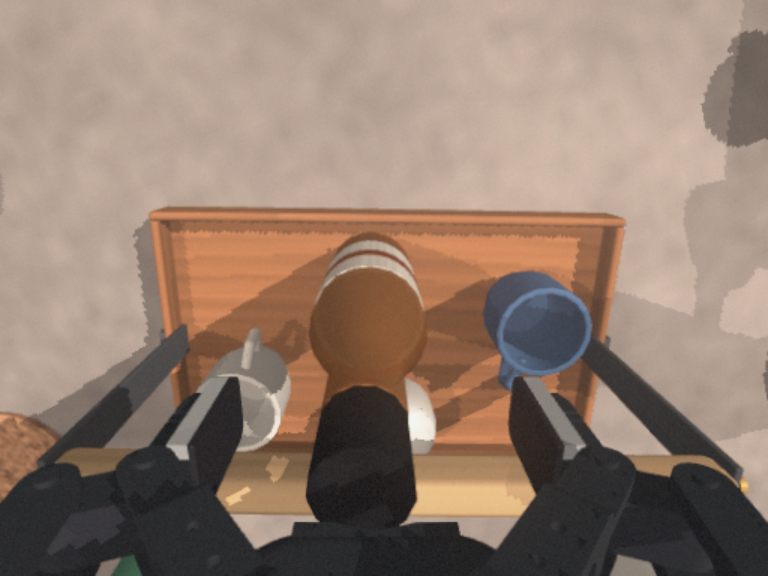

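The cap sits between the fingers at about (361,490), some 4 mm left of the finger centre (375). I'll correct that and close.

Emit:
drive_tool(
  rows=[
    [0, 0, 0, -0.001, -0.004, 0, 1],
    [0, 0, 0, 0, 0, 0, 0.2],
    [0, 0, 0, 0, 0, 0, 0.1],
    [0, 0, 0, 0, 0, 0, 0.1],
    [0, 0, 0, 0, 0, 0, 0.1],
    [0, 0, 0, 0, 0, 0, 0],
    [0, 0, 0, 0, 0, 0, 0],
    [0, 0, 0, 0, 0, 0, 0],
  ],
  force=60,
)

```text
time: 4.87
tool_pos: [0.5076, -0.0335, 0.1874]
tcp_rot: [0.622, 3.077, 0.001]
wrist_force: [-0.5, 1.2, 5.0]
width: 0.323
grip_force: 59.4
```

Emit:
drive_tool(
  rows=[
    [0, 0, 0, 0, 0, -0.01, 0],
    [0, 0, 0, 0, 0, -0.025, 0],
    [0, 0, 0, 0, 0, -0.03, 0],
    [0, 0, 0, 0, 0, -0.035, 0],
    [0, 0, 0, 0, 0, -0.035, 0],
    [0, 0, 0, 0, 0, -0.035, 0],
    [0, 0, 0, 0, 0, -0.03, 0],
    [0, 0, 0, 0, 0, -0.015, 0],
  ],
)

```text
time: 5.53
tool_pos: [0.5073, -0.0339, 0.4055]
tcp_rot: [0.621, 3.075, -0.0]
wrist_force: [0.8, -0.1, -3.0]
width: 0.325
grip_force: 59.9
```

Run:
```python
from h import *
s=read_camera("scene");t=read_camera("top");st=status.read_state();print(st["tool_pos"].round(4),st["wrist_force"].round(1),st["grip_force"],st["width"])
M=R.from_rotvec(st["tcp_rot"]).as_matrix();print(M.round(3));
for tgt in [(0.556,-0.382)]: print(rel(st,[*tgt,st["tool_pos"][2]]).round(4))
for p in (s,t):
  for r in masks_of(p,"coaster"):
    ys,xs=np.nonzero(r["mask"]);b=r["bbox"];print(p["color"][ys,xs].mean(0).round(),onz(cam(p),[[xs.mean(),ys.mean()],[(b[0]+b[2])/2,(b[1]+b[3])/2]],.006).round(4).tolist())
cv2.imwrite("pics/s3.png",cv2.resize(s["color"][100:300,100:350,::-1],(750,600)))
```

```text
[ 0.5078 -0.0339  0.4048] [ 0.3 -0.5 -3.5] 59.86905195924919 0.31799104174379045
[[-0.922  0.388  0.005]
 [ 0.388  0.922 -0.001]
 [-0.005  0.001 -1.   ]]
[-0.1796 -0.3021  0.0006]
[ 98.  49. 113.] [[0.332, -0.2974, 0.006], [0.33, -0.3006, 0.006]]
[39. 34. 32.] [[0.412, -0.4226, 0.006], [0.4196, -0.4243, 0.006]]
[117.  84.  56.] [[0.5611, -0.3832, 0.006], [0.5645, -0.3838, 0.006]]
[126.  64. 139.] [[0.3268, -0.2974, 0.006], [0.3262, -0.2953, 0.006]]
[144. 103.  67.] [[0.557, -0.3811, 0.006], [0.5567, -0.3836, 0.006]]
[41. 37. 37.] [[0.4076, -0.4218, 0.006], [0.4021, -0.4167, 0.006]]
```

View pics/s3.png

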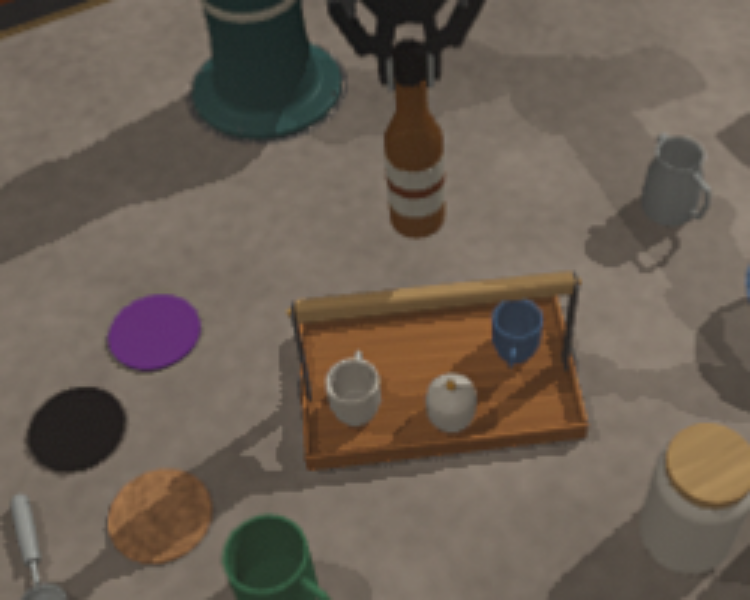

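The bottle hangs upright in the gripper at (413,150) and the tray is undisturbed; the coaster is at (160,515). Carrying it over.

Emit:
drive_tool(
  rows=[
    [0, 0, 0, -0.008, -0.013, 0, 0],
    [0, 0, 0, -0.015, -0.025, 0, 0],
    [0, 0, 0, -0.018, -0.03, 0, 0],
    [0, 0, 0, -0.018, -0.03, 0, 0],
    [0, 0, 0, -0.018, -0.03, 0, 0],
    [0, 0, 0, -0.018, -0.03, 0, 0],
    [0, 0, 0, -0.018, -0.03, 0, 0],
    [0, 0, 0, -0.018, -0.03, 0, 0],
  ],
)

```text
time: 6.4
tool_pos: [0.5416, -0.2865, 0.3971]
tcp_rot: [-0.621, -3.073, -0.003]
wrist_force: [0.4, 0.1, -3.1]
width: 0.326
grip_force: 59.9
```

Emit:
drive_tool(
  rows=[
    [0, 0, 0, -0.018, -0.03, 0, 0],
    [0, 0, 0, -0.016, -0.028, 0, 0],
    [0, 0, 0, -0.01, -0.017, 0, 0],
    [0, 0, 0, -0.005, -0.01, 0.01, 0],
    [0, 0, 0, 0, 0, 0.02, 0],
    [0, 0, 0, 0, 0, 0.03, 0],
    [0, 0, 0, 0, 0, 0.03, 0],
    [0, 0, 0, 0, 0, 0.03, 0],
  ],
)

```text
time: 7.07
tool_pos: [0.5537, -0.3811, 0.2767]
tcp_rot: [-0.621, -3.075, -0.004]
wrist_force: [0.4, -1.2, -4.1]
width: 0.321
grip_force: 60.1
```

Emit:
drive_tool(
  rows=[
    [0, 0, 0, 0, 0, 0.03, 0],
    [0, 0, 0, 0, 0, 0.025, 0],
    [0, 0, 0, 0, 0, 0.015, 0],
    [0, 0, 0, 0, 0, 0.005, 0],
    [0, 0, 0, 0, 0, 0, 0],
    [0, 0, 0, 0, 0, 0, 0],
  ],
)

```text
time: 7.57
tool_pos: [0.5547, -0.3819, 0.2054]
tcp_rot: [-0.621, -3.078, -0.001]
wrist_force: [0.7, -0.7, -3.4]
width: 0.326
grip_force: 60.0
```

Run:
```python
from h import *
st=status.read_state();print(st["time"],st["tool_pos"].round(4),np.degrees(R.from_rotvec(st["tcp_rot"]).as_euler("ZYX")).round(2),st["wrist_force"].round(1))
s=read_camera("scene");c=cam(s)
cv2.imwrite("pics/s4.png",cv2.resize(s["color"][170:320,90:290,::-1],(800,600)))
x,y=st["tool_pos"][:2];print(((proj(c,[[x,y,st["tool_pos"][2]-.177],[.557,-.382,.006]])-[90,170])*4).round())
```

```text
7.5667 [ 0.5547 -0.3819  0.2054] [ 1.5718e+02 -1.0000e-01  1.7997e+02] [ 0.7 -0.7 -3.4]
[[243. 388.]
 [250. 404.]]
```

View pics/s4.png

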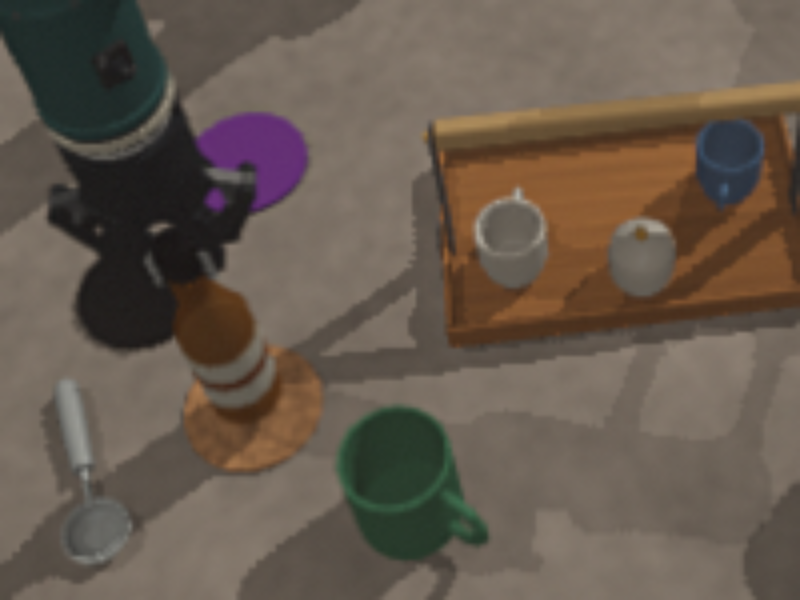

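The bottle hangs upright over the coaster at (243,395), the coaster centre being at (252,405). Lowering gently.

Emit:
drive_tool(
  rows=[
    [0, 0, 0, 0, 0, 0.007, 0],
    [0, 0, 0, 0, 0, 0.006, 0],
    [0, 0, 0, 0, 0, 0.003, 0],
    [0, 0, 0, 0, 0, 0.002, 0],
    [0, 0, 0, 0, 0, 0.001, 0],
    [0, 0, 0, 0, 0, 0, 0],
  ],
)

```text
time: 8.12
tool_pos: [0.5549, -0.3826, 0.1869]
tcp_rot: [-0.622, -3.079, -0.0]
wrist_force: [-0.8, -0.2, -3.2]
width: 0.327
grip_force: 60.1
```

Emit:
drive_tool(
  rows=[
    [0, 0, 0, 0, 0, 0.001, 0],
    [0, 0, 0, 0, 0, 0.001, 0],
    [0, 0, 0, 0, 0, 0, 0],
    [0, 0, 0, 0, 0, 0, 0],
  ],
)

```text
time: 8.45
tool_pos: [0.5551, -0.3827, 0.1853]
tcp_rot: [0.622, 3.079, -0.0]
wrist_force: [-0.1, -0.3, -4.9]
width: 0.326
grip_force: 60.1
```

Emit:
drive_tool(
  rows=[
    [0, 0, 0, 0, 0, 0.001, 0],
    [0, 0, 0, 0, 0, 0.001, 0],
    [0, 0, 0, 0, 0, 0, 0],
    [0, 0, 0, 0, 0, 0, 0],
  ],
)

```text
time: 8.78
tool_pos: [0.5552, -0.3828, 0.1835]
tcp_rot: [0.622, 3.079, -0.0]
wrist_force: [0.2, 0.2, -3.6]
width: 0.327
grip_force: 60.3
```

Emit:
drive_tool(
  rows=[
    [0, 0, 0, 0, 0, 0.001, 0],
    [0, 0, 0, 0, 0, 0, 0],
    [0, 0, 0, 0, 0, 0, 0],
  ],
)

```text
time: 9.03
tool_pos: [0.5555, -0.3829, 0.1834]
tcp_rot: [0.622, 3.078, -0.001]
wrist_force: [-0.7, 0.8, 2.5]
width: 0.32
grip_force: 60.6
```

Emit:
drive_tool(
  rows=[
    [0, 0, 0, 0, 0, 0.001, 0],
    [0, 0, 0, 0, 0, 0, 0],
    [0, 0, 0, 0, 0, 0, 0],
  ],
)

```text
time: 9.28
tool_pos: [0.5558, -0.3831, 0.1835]
tcp_rot: [0.621, 3.077, -0.001]
wrist_force: [-2.5, 2.0, 6.7]
width: 0.323
grip_force: 61.1
```

Contact made. Ease off, release, and rise.

Emit:
drive_tool(
  rows=[
    [0, 0, 0, 0, 0, -0.001, 0],
    [0, 0, 0, 0, 0, 0, 0.33],
    [0, 0, 0, 0, 0, 0, 0.38],
    [0, 0, 0, 0, 0, 0, 0.5],
    [0, 0, 0, 0, 0, 0, 0.7],
    [0, 0, 0, 0, 0, 0, 0.9],
    [0, 0, 0, 0, 0, 0, 1],
    [0, 0, 0, 0, 0, 0, 1],
  ],
)

```text
time: 9.95
tool_pos: [0.555, -0.3827, 0.182]
tcp_rot: [-0.622, -3.079, -0.0]
wrist_force: [-0.7, -0.4, 0.1]
width: 0.996
grip_force: 0.0
```

Emit:
drive_tool(
  rows=[
    [0, 0, 0, 0, 0, -0.01, 1],
    [0, 0, 0, 0, 0, -0.03, 1],
    [0, 0, 0, 0, 0, -0.04, 1],
    [0, 0, 0, 0, 0, -0.04, 1],
    [0, 0, 0, 0, 0, -0.03, 1],
    [0, 0, 0, 0, 0, 0, 1],
  ],
)

```text
time: 10.45
tool_pos: [0.5579, -0.3848, 0.3435]
tcp_rot: [0.619, 3.065, -0.011]
wrist_force: [1.0, -0.4, 1.6]
width: 0.999
grip_force: 0.0
```

```bash
python3 look.py pics/w5.png
python3 - <<'E'
from h import *
p,st=pickle.load(open("w.pkl","rb"))
s=read_camera("scene")
a=cv2.resize(p["color"][:,:,::-1],(400,300));b=cv2.resize(s["color"][160:310,100:300,::-1],(400,300))
cv2.imwrite("pics/m5.png",np.hstack([a,b]))
print(st["q"].round(2))
E
```

```text
10.45 [ 0.5579 -0.3848  0.3435] [ 157.16    0.88 -179.78] [ 1.  -0.4  1.6]
[-0.64  0.21  1.46 -0.    1.45 -1.81]
```

View pics/m5.png

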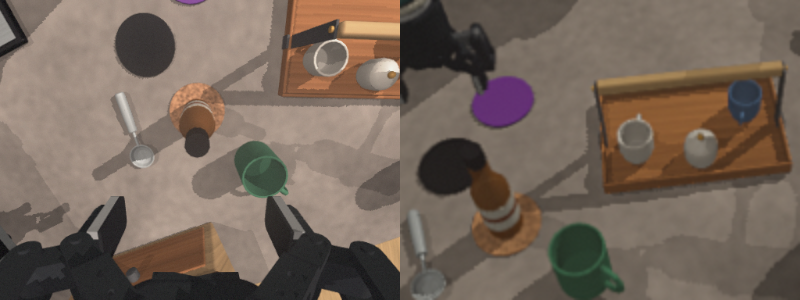

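The bottle stands upright on the coaster at (193,120) in the left (wrist) view and (497,215) in the right (scene) view; nothing else has moved. Next, over the handle with the closing line turned across it.

Emit:
drive_tool(
  rows=[
    [0, 0, 0, 0.0145, 0.035, 0, 1],
    [0, 0, 0, 0.0145, 0.035, 0, 1],
    [0, 0, 0, 0.0145, 0.035, 0, 1],
    [0, 0, 0, 0.0145, 0.035, 0, 1],
    [0, 0, 0, 0.0145, 0.035, 0, 1],
    [0, 0, 0, 0.0145, 0.035, 0, 1],
    [0, 0, 0, 0.0145, 0.035, 0, 1],
    [0, 0, 0, 0.0145, 0.035, 0, 1],
  ],
)

```text
time: 11.22
tool_pos: [0.5555, -0.0777, 0.3302]
tcp_rot: [-0.622, -3.076, -0.0]
wrist_force: [0.4, -0.5, 0.7]
width: 0.999
grip_force: 0.0
```

Emit:
drive_tool(
  rows=[
    [0, 0, 0, 0.0145, 0.035, 0, 0.8],
    [0, 0, 7, 0, 0, 0, 0.8],
    [0, 0, 7, 0, 0, 0, 0.8],
    [0, 0, 7, 0, 0, 0, 0.8],
    [0, 0, 7, 0, 0, 0, 0.8],
    [0, 0, 7, 0, 0, 0, 0.8],
    [0, 0, 7, 0, 0, 0, 0.8],
    [0, 0, 7, 0, 0, 0, 0.8],
  ],
)

```text
time: 11.88
tool_pos: [0.556, -0.0415, 0.33]
tcp_rot: [-1.848, -2.536, 0.003]
wrist_force: [0.2, 0.1, 0.2]
width: 0.799
grip_force: 0.0
```

Emit:
drive_tool(
  rows=[
    [0, 0, 7, 0, 0, 0, 0.8],
    [0, 0, 7, 0, 0, 0, 0.8],
    [0, 0, 7, 0, 0, 0, 0.8],
    [0, 0, 7, 0, 0, 0, 0.8],
    [0, 0, 7, 0, 0, 0, 0.8],
    [0, 0, 6, 0, 0, 0, 0.8],
    [0, 0, 0, 0, 0, 0, 0.8],
    [0, 0, 0, 0, 0, 0, 0.8],
  ],
)

```text
time: 12.55
tool_pos: [0.5562, -0.0416, 0.3306]
tcp_rot: [-2.613, -1.741, 0.004]
wrist_force: [-0.6, -0.3, -0.2]
width: 0.799
grip_force: 0.0
```

```bash
python3 look.py pics/w6.png tray_grip
```

```text
12.55 [ 0.5562 -0.0416  0.3306] [ 6.7330e+01  5.0000e-02 -1.7984e+02] [-0.6 -0.3 -0.2]
tray_grip 0.58 [186.   6. 332. 302.]
```

View pics/w6.png

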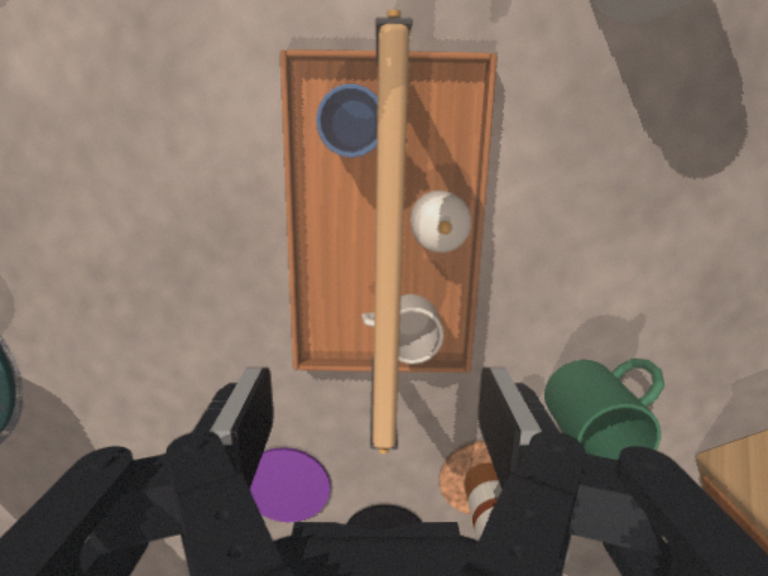

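The wrist view shows the bar lengthwise, from (394,24) at the far end to (384,446) at the near end, and the cups and pot still standing.

Run:
```python
from h import *
p,st=pickle.load(open("w.pkl","rb"));c=cam(p,st)
e=onz(c,np.array([[394,24],[384,446]])/1.5,.175);print(e.round(4),np.linalg.norm(e[0]-e[1]));d=e[0]-e[1]
print("yaw",np.degrees(np.arctan2(d[1],d[0])));m=e.mean(0);m[2]=.163;print("mid",m,"rel",rel(st,m).round(4))
# mid-line check near the grip: centre of bar at several rows
im=p["color"].astype(int)
for r in (60,120,180,240,280):
    b=[x for x in range(235,290) if im[r,x,0]>185 and im[r,x,0]-im[r,x,2]>60];print(r,b[0],b[-1],onz(c,[[(b[0]+b[-1])/2,r]],.175)[0].round(4), rel(st,onz(c,[[(b[0]+b[-1])/2,r]],.175)[0]).round(4))
```

```text
[[ 0.6198  0.0862  0.175 ]
 [ 0.5066 -0.1746  0.175 ]] 0.28436679914049223
yaw 66.53492099431013
mid [ 0.56317242 -0.04419909  0.163     ] rel [0.0004 0.0079 0.1676]
60 255 267 [0.6052 0.054  0.175 ] [0.1072 0.0087 0.1555]
120 252 265 [0.5833 0.0063 0.175 ] [0.0548 0.0069 0.1555]
180 251 263 [ 0.5599 -0.0472  0.175 ] [-0.0037  0.0059  0.1556]
240 250 261 [ 0.5334 -0.1077  0.175 ] [-0.0697  0.0048  0.1556]
280 250 260 [ 0.5142 -0.153   0.175 ] [-0.1189  0.0046  0.1557]
```

Emit:
drive_tool(
  rows=[
    [0, 0, 0.9, 0.0005, 0.006, 0, 0.8],
    [0, 0, 0, 0, 0, 0.035, 0.8],
    [0, 0, 0, 0, 0, 0.04, 0.8],
    [0, 0, 0, 0, 0, 0.04, 0.8],
    [0, 0, 0, 0, 0, 0.035, 0.8],
    [0, 0, 0, 0, 0, 0.025, 0.8],
    [0, 0, 0, 0, 0, 0.013, 0.8],
    [0, 0, 0, 0, 0, 0, 0.8],
  ],
)

```text
time: 13.32
tool_pos: [0.5602, -0.0434, 0.1403]
tcp_rot: [-2.627, -1.715, 0.009]
wrist_force: [-0.4, 0.3, -0.5]
width: 0.798
grip_force: 0.0
```

Emit:
drive_tool(
  rows=[
    [0, 0, 0, 0, 0, 0, 0.8],
    [0, 0, 0, 0, 0, 0, 0.8],
  ],
)

```text
time: 13.48
tool_pos: [0.5647, -0.0439, 0.1466]
tcp_rot: [2.629, 1.716, 0.005]
wrist_force: [0.8, -0.5, -0.6]
width: 0.795
grip_force: 0.0
```

```bash
python3 look.py pics/w7.png
python3 - <<'E'
from h import *
p,st=pickle.load(open("w.pkl","rb"));c=cam(p,st);im=p["color"].astype(int)
for r in (60,120,180,240,280):
    b=[x for x in range(225,300) if im[r,x,0]>150 and im[r,x,0]-im[r,x,2]>60]
    if b: print(r,b[0],b[-1], rel(st,onz(c,[[(b[0]+b[-1])/2,r]],.175)[0]).round(4))
E
```

```text
13.4833 [ 0.5647 -0.0439  0.1466] [ 6.6260e+01 -6.0000e-02  1.7979e+02] [ 0.8 -0.5 -0.6]
60 225 299 [ 0.0892  0.0032 -0.0283]
120 226 299 [ 0.0691  0.0036 -0.0283]
180 225 273 [ 0.0466 -0.0013 -0.0284]
240 225 299 [ 0.0213  0.004  -0.0284]
280 225 265 [ 0.0025 -0.003  -0.0284]
```

View pics/w7.png

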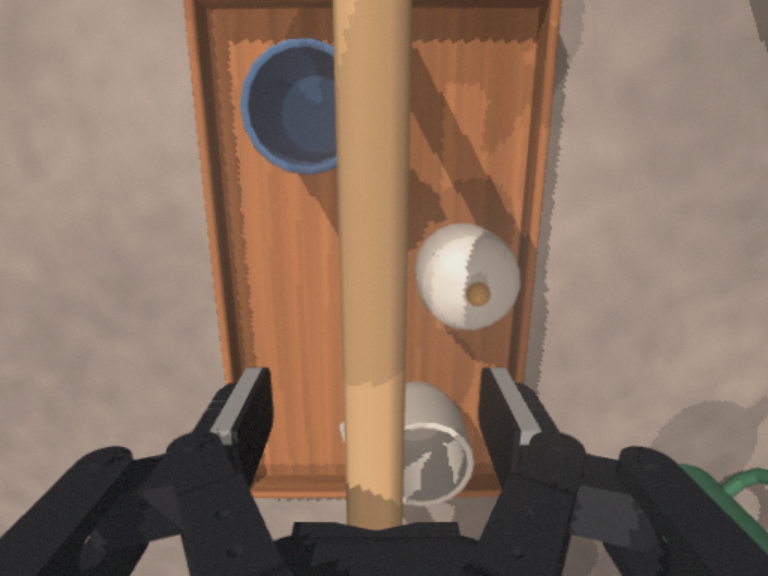

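The bar runs straight between the fingers (centre ~375 px, fingers 255 and 495). Closing on it.

Emit:
drive_tool(
  rows=[
    [0, 0, 0, 0, 0, 0.001, 0.5],
    [0, 0, 0, 0, 0, 0, 0.3],
    [0, 0, 0, 0, 0, 0, 0.2],
    [0, 0, 0, 0, 0, 0, 0],
    [0, 0, 0, 0, 0, 0, 0],
    [0, 0, 0, 0, 0, 0, 0],
    [0, 0, 0, 0, 0, 0, 0],
    [0, 0, 0, 0, 0, 0, 0],
  ],
  force=110,
)

```text
time: 14.2
tool_pos: [0.5636, -0.0438, 0.1441]
tcp_rot: [2.63, 1.716, 0.002]
wrist_force: [1.7, -1.7, 4.0]
width: 0.195
grip_force: 107.6
```

Emit:
drive_tool(
  rows=[
    [0, 0, 0, 0, 0, -0.002, 0],
    [0, 0, 0, 0, 0, -0.003, 0],
    [0, 0, 0, 0, 0, -0.004, 0],
    [0, 0, 0, 0, 0, -0.004, 0],
    [0, 0, 0, 0, 0, -0.003, 0],
    [0, 0, 0, 0, 0, -0.002, 0],
    [0, 0, 0, 0, 0, 0, 0],
    [0, 0, 0, 0, 0, 0, 0],
  ],
)

```text
time: 14.87
tool_pos: [0.5628, -0.0436, 0.1614]
tcp_rot: [2.631, 1.717, 0.0]
wrist_force: [0.6, 0.0, -7.5]
width: 0.198
grip_force: 107.5
```

```bash
cat > chk.py <<'E'
from h import *
st=status.read_state();M=R.from_rotvec(st["tcp_rot"]).as_matrix()
print(st["time"],st["tool_pos"].round(4),"tilt",np.degrees(np.arccos(-M[2,2])).round(2),"F",st["wrist_force"].round(1),"torque tool",(M.T@st["torque"]).round(3),st["grip_force"].round(1),st["width"].round(3))
p=read_camera("wrist");s=read_camera("scene");import sys
cv2.imwrite(sys.argv[1],np.hstack([cv2.resize(p["color"][:,:,::-1],(400,300)),cv2.resize(s["color"][110:290,130:370,::-1],(400,300))]))
E
python3 chk.py pics/m8.png
```

```text
Traceback (most recent call last):
  File "chk.py", line 3, in <module>
    print(st["time"],st["tool_pos"].round(4),"tilt",np.degrees(np.arccos(-M[2,2])).round(2),"F",st["wrist_force"].round(1),"torque tool",(M.T@st["torque"]).round(3),st["grip_force"].round(1),st["width"].round(3))
                                                                                                                                                                     ^^^^^^^^^^^^^^^^^^^^^^
AttributeError: 'float' object has no attribute 'round'
```

```bash
sed -i 's/st\["grip_force"\].round(1),st\["width"\].round(3)/st["grip_force"],st["width"]/' chk.py; python3 chk.py pics/m8.png
python3 - <<'E'
from h import *
# compare tray's image in the gripper frame: features w7 (before lift) vs now via ECC on far bar/tray part
a=cv2.cvtColor(pickle.load(open("w.pkl","rb"))[0]["color"],cv2.COLOR_RGB2GRAY)
b=cv2.cvtColor(read_camera("wrist")["color"],cv2.COLOR_RGB2GRAY)
m=np.zeros_like(a);m[5:250,130:370]=255
W=np.eye(2,3,dtype=np.float32);cc,W=cv2.findTransformECC(a,b,W,cv2.MOTION_AFFINE,(3,200,1e-6),m,5);print(cc,W.round(3).tolist())
E
```

```text
14.8667 [ 0.5628 -0.0436  0.1614] tilt 0.01 F [ 0.6  0.  -7.5] torque tool [0.041 0.043 0.   ] 107.50342726707458 0.1983375187108975
0.9918745631445826 [[1.0099999904632568, -0.0020000000949949026, -0.7210000157356262], [0.0010000000474974513, 1.0119999647140503, -2.1559998989105225]]
```

Fully lifted (7.5 N), moment only 0.04 N m, tray level in the grip. Raising smoothly to about 16 cm.

Emit:
drive_tool(
  rows=[
    [0, 0, 0, 0, 0, -0.003, 0],
    [0, 0, 0, 0, 0, -0.006, 0],
    [0, 0, 0, 0, 0, -0.009, 0],
    [0, 0, 0, 0, 0, -0.012, 0],
    [0, 0, 0, 0, 0, -0.014, 0],
    [0, 0, 0, 0, 0, -0.014, 0],
    [0, 0, 0, 0, 0, -0.014, 0],
    [0, 0, 0, 0, 0, -0.014, 0],
  ],
)

```text
time: 15.68
tool_pos: [0.5632, -0.0437, 0.2497]
tcp_rot: [2.63, 1.716, 0.002]
wrist_force: [0.2, -0.4, -7.8]
width: 0.192
grip_force: 107.6
```

Emit:
drive_tool(
  rows=[
    [0, 0, 0, 0, 0, -0.014, 0],
    [0, 0, 0, 0, 0, -0.014, 0],
    [0, 0, 0, 0, 0, -0.012, 0],
    [0, 0, 0, 0, 0, -0.009, 0],
    [0, 0, 0, 0, 0, -0.006, 0],
    [0, 0, 0, 0, 0, -0.003, 0],
    [0, 0, 0, 0, 0, 0, 0],
    [0, 0, 0, 0, 0, 0, 0],
  ],
)

```text
time: 16.35
tool_pos: [0.5625, -0.0436, 0.3047]
tcp_rot: [-2.63, -1.717, 0.001]
wrist_force: [-0.6, 0.8, -7.9]
width: 0.192
grip_force: 107.6
```

Emit:
drive_tool(
  rows=[
    [0, 0, 0, 0, 0, 0, 0],
    [0, 0, 0, 0, 0, 0, 0],
    [0, 0, 0, 0, 0, 0, 0],
    [0, 0, 0, 0, 0, 0, 0],
    [0, 0, 0, 0, 0, 0, 0],
    [0, 0, 0, 0, 0, 0, 0],
  ],
)

```text
time: 16.85
tool_pos: [0.5627, -0.0436, 0.3051]
tcp_rot: [-2.631, -1.717, 0.0]
wrist_force: [-0.5, 1.0, -8.3]
width: 0.194
grip_force: 107.6
```

```bash
python3 chk.py pics/m9.png
```

```text
16.85 [ 0.5627 -0.0436  0.3051] tilt 0.02 F [-0.5  1.  -8.3] torque tool [ 0.048  0.019 -0.077] 107.62669086456299 0.19392917264625698
```

View pics/m9.png

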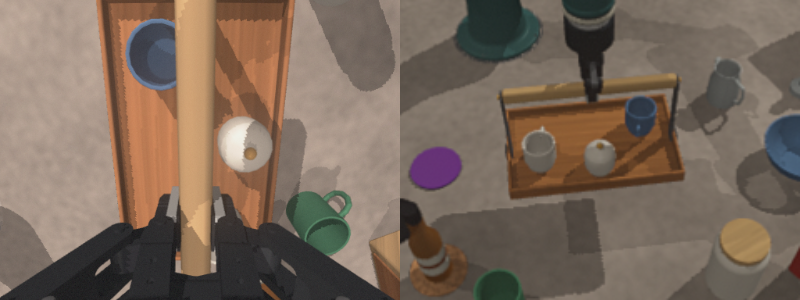

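The tray hangs level at (590,140), about 16 cm up, with both cups and the pot standing; the bottle stands on the coaster at (430,260).

```bash
python3 -c "
from workcell import workorder; print(workorder.finish_job())"
```

```text
the job is handed in; nothing more can be done
None
```

The job is handed in: the syrup bottle stands upright on the cork coaster, and the arm is holding the tray level and steady about 16 cm above the counter, with both cups and the sugar pot standing on it.

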